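# Pad the glued edge and hold the spring clamp open over it

### The job

The plies at the top edge of the upright plywood panel have just been reglued: first lay the clamp saddle over that edge, centred on the mended stretch between the two pencil ticks, pushed down until it sits on the edge, and let go of it. Then squeeze the larger spring clamp open, take it off its rack and finish holding it in the gripper, squeezed wide open and standing jaws down astride the middle of the saddle, one jaw on either side below the panel's edge and touching nothing, so that I can check the joint before it bites. Leave the smaller clamp parked on the rack and do not knock over the glue bottle.

Things in the scene. Friction and masses are not known exactly. Their poses are not given: they have to be found in the camera images.
- panel: Plywood panel standing on edge in a low wooden holding block (80 x 190 mm, 34 mm high), all one fixed piece. Panel 6 mm thick (its own x), 220 mm long (y), top edge 115 mm above the worktop. Origin on the worktop under its middle; z up. Above the holding block both faces are free.
- panel_mend (a point): Centre of the mended stretch, on the panel's top edge (115 mm up, 30 mm along the panel's +y from its middle). A dark seam with small glue beads, 44 mm long, between two pencil ticks 68 mm apart. Axes as the panel's: x through the thickness, y along the edge, z up.
- saddle: Clamp saddle, an upside-down U standing on the worktop: two pale wooden pads under a bent aluminium strap. 60 mm long (own y), 29 high, 19 wide (x) over the strap, which covers the middle 36 mm. The groove, open below, is 9 mm wide and runs the whole length; its lowest 7 mm flares to 14 (outside 21). Origin between its feet, z up; about 60 g. Grip across its width, over the strap, above the flare.
- saddle_roof (a point): Centre of the groove's roof, 26 mm above the saddle's origin; it comes to rest on the panel's top edge.
- rack: Clamp rack, fixed: base board 70 x 220 x 14 mm and a slat 8 mm thick (x), 220 mm long (y), top edge 100 mm above the worktop. Origin on the worktop under its middle. Two spring clamps are clipped on the slat from above.
- clamp: The larger spring clamp, steel with black sleeves, jaws down on the slat: 130 mm long, 22 wide, 95 g. Origin on the pivot, 114 mm above the worktop when parked; z up to the handle ends (64 mm above the pivot when parked, 69 squeezed home), x the squeeze direction, y the pivot's axis. The frame turns with the +x half: by 0.28 rad about y when squeezed home. Throat stop 14 mm below the pivot.
- clamp_jaw_a (a point): Inner lower edge of the jaw of the clamp's +x half, 64 mm below the pivot parked, 60 squeezed home. Each jaw pad is 16 mm high; squeezed home the jaw edges stand 43 mm apart and the pads' upper ends 34 mm.
- clamp_jaw_b (a point): Inner lower edge of the other jaw, at the same height.
- clamp_lever (a joint): Larger clamp's opening angle, rad: 0 parked on the 8 mm slat, -0.14 shut on nothing, 0.56 squeezed home (hard stop). Squeezing the handles together along x opens the jaws against a spring: 7 N at first, 12 N when home. Over their outsides they measure 62 mm at the ends parked, 26 mm and parallel when home. Grip both from above, about 10 mm below their ends.
- small_clamp: The smaller spring clamp on the same slat, same shape, 85 mm long, 16 mm wide; origin on its pivot, 109 mm above the worktop. Leave it.
- glue_bottle: White squeeze bottle with a pointed cap, 35 mm in diameter, 125 mm tall, standing on the worktop; origin under its base, z up.
Mind the look-alikes: they are no part of the job. What is shaped like the saddle but turquoise is not meant.

How it is judged:
On the way, in this order (a step that is already met when the one before it is completed fails the run):
1. the saddle sits on the panel's top edge over the mended stretch and has been let go (x of saddle_roof in the frame of panel_mend between -0.005 and 0.005 m and y of saddle_roof in the frame of panel_mend between -0.014 and 0.014 m and z of saddle_roof in the frame of panel_mend between -0.004 and 0.004 m and angle between the y axis of saddle and the y axis of panel, either way round below 0.15 rad and contact force between saddle and the fingers below 0.3 N), for 0.2 s.
2. the larger clamp is squeezed open and lifted off the rack (value of joint clamp_lever above 0.3 rad and height (world z) of clamp above 0.145 m and contact force between clamp and rack below 0.3 N), for 0.2 s.
At the end, for the whole second after the job is handed in: Saddle seated on the edge (4 mm), let go, within 14 mm of the mend's centre and 0.15 rad; clamp held open over 0.38 rad, still, within 20 mm of that centre, a jaw on each side over 11 mm from the panel's mid-plane, jaw edges 12 to 45 mm below the top edge, touching neither saddle, panel nor rack (all of step 1 and value of joint clamp_lever above 0.38 rad and ((x of clamp_jaw_a in the frame of panel_mend above 0.011 m and x of clamp_jaw_b in the frame of panel_mend below -0.011 m) or (x of clamp_jaw_a in the frame of panel_mend below -0.011 m and x of clamp_jaw_b in the frame of panel_mend above 0.011 m)) and z of clamp_jaw_a in the frame of panel_mend between -0.045 and -0.012 m and z of clamp_jaw_b in the frame of panel_mend between -0.045 and -0.012 m and y of clamp in the frame of panel_mend between -0.02 and 0.02 m and angle between the y axis of clamp and the y axis of panel, either way round below 0.25 rad and contact force between clamp and the fingers above 3 N and contact force between clamp and saddle below 0.5 N and contact force between clamp and panel below 0.5 N and contact force between clamp and rack below 0.5 N and linear speed of clamp below 0.03 m/s and linear speed of saddle below 0.02 m/s); the arm keeps its last pose, push and grip.
It fails at once if the smaller clamp is moved from its place on the rack (distance of small_clamp from where it was at the start of the episode above 0.03 m).
It fails at once if the glue bottle is knocked over (angle between glue_bottle's own z axis and vertical above 0.6 rad).
It fails at once if the clamp bites on the saddle or the panel (contact force between clamp and saddle above 10 N or contact force between clamp and panel above 10 N).
It also fails if it takes over 54 s, if anything falls off the work surface, if the arm or the gripper's body presses on something with over 40 N, if the wrist force passes 120 N, or if a joint passes its speed limit or range.

### The arm

A 6-joint arm with a two-finger parallel gripper is mounted at the origin on a cart in front of the work surface, level with it; the furniture and walls round the work are solid. World frame = base frame: x ahead of the robot, y to its left, z up, the work surface at z = 0. Lengths are in m, angles in rad, forces in N, time in s.
With the tool pointing down it reaches from about 0.35 to 0.725 m from the base axis. Payload 4.3 kg.
Tool frame: the origin (TCP) lies at the very end of the fingers, on their centre line; the grasp point (between the pads) lies arm.grasp_offset behind it (arm.grasp_offset is the distance from the TCP to the grasp point, in m); z points along the fingers, y is the line along which they close (so a half turn about z gives the same grasp; the last joint's range is limited). The gripper opens to 85 mm and grips with 20 to 120 N. Pads are 22 mm wide; open, the fingers measure 114 mm over their backs; the gripper's body (76 mm by 85 mm) begins 54 mm behind the grasp point. The pads swing forward as they close: fully open they stand 13 mm farther back than shut.
Start: joints at [-1.28, 0.377, 0.081, 1.274, 0, 1.46], TCP at [0.224, -0.529, 0.231] pointing down, gripper open.
Joint ranges: [-2.72, 2.72], [-0.84, 1.66], [-1.02, 1.22], [-1.77, 2.12], [-1.37, 1.28], [-3.14, 3.14]. Speed limits (rad/s): [2.57, 2.57, 3.14, 3.14, 3.14, 3.14].

### API

Orientations are given as a rotation vector (axis times angle).
In Python, from bench import arm gives the robot as it stands.
- The arm moves only by the tool servo_tool, never from a script. Its arguments are lists of equal length, an entry for each row: "xyz": the shift along the world's x, y, z in cm, a list of three; "roll": the turn about the world's z in degrees; "gripper": the gripper command: -1 is shut, 1 is fully open, values between are in proportion. In form: {"xyz": [[dx, dy, dz], ...], "roll": [roll, ...], "gripper": [gripper, ...]}. A call has 1 to 8 rows; each row is the pose to reach, as a shift and turn from the pose commanded when the call began; what a row does not reach only later rows make up. A row lasts 1/10 s, in which the tool goes at most 50 mm and 8.59 degrees, less where a joint would pass 70% of its speed; a pose out of reach is approached as far as the arm can. A call with a gripper value outside its range is refused whole. The fingers move at their own pace and stop on an object; "grip_force" is the grip in N (left out, the last holds). Time passes only in rows, so rows that repeat a pose let the fingers close. It gives the time, the measured TCP pose, the force, the opening and the grip force at its end, in the units of the state.
- arm.read_state(): the state, without advancing time (a new reading comes with each control period).
- arm.snapshot(name): name is "scene" or "top" or "wrist"; returns a dict with "pixels" (400x640x3 uint8, blue, green, red), "depth" (400x640 float32, m along the optical axis (not along the pixel's ray), 0 where there is no reading), "fovy" (degrees; the focal length in pixels is half the picture's height over the tangent of half this angle, whatever the lens; pixels are square), "cx", "cy" (the principal point, pixels), "view" (4x4, takes a point from world to camera coordinates); the wrist camera has in their place "tool_from_camera" (4x4, takes a point from camera to tool coordinates, whose origin is the TCP and whose axes are the flange's). Camera axes: x right, y up, looking along -z (the intrinsics and any distortion apply to the point x, -y, -z); pixel columns grow to the right and rows downward; lengths in m; the calibration is good to about 2 mm. A picture is of the moment at which its call begins: read the wrist's pose just before it.
- arm.hand_in(): hands the job in; it is judged then, once.
The state is a dict: "clock": time; "joint_pos": joint angles; "qd": joint speeds; "joint_efforts": joint torques, N m; "ee_pos": TCP position; "ee_rot": TCP orientation; "ft_force": force on the tool from outside, world axes, zero at the start; "ft_torque": the same for the moment, N m; "finger_gap": opening from 0.0 (shut) to 1.0 (fully open); "grasp_force": force on a finger pad.
Only numpy, scipy, OpenCV 4.12 (cv2) and the standard library are available. Lean on these libraries where they do the work, as an engineer would, in place of code of your own. Each camera call takes 0.05 s, during which the arm holds its last target. There are 200 camera calls.

## Working session

There is one attempt and no reset: what is moved stays moved. The work goes in short steps, Python scripts to look and compute and a tool call to move; the robot and the scene stay as the last step left them, time stands still between calls to the robot, and variables do not carry over. Pictures are saved under pics/ and viewed, at most 10 in all, crops included, and the job is handed in when it is done.

Besides the shell and the picture viewer there is one more tool, called in YAML: its name, and indented under it one key for each argument. servo_tool: Moves the arm, as the interface text tells. Its arguments: {"type":"object","properties":{"xyz":{"type":"array","items":{"type":"array","items":{"type":"number"}}},"roll":{"type":"array","items":{"type":"number"}},"gripper":{"type":"array","items":{"type":"number"}},"grip_force":{"type":"number"}},"required":["xyz","roll","gripper"]}

```bash
mkdir -p pics
cat > h.py <<'E'
import numpy as np,cv2
from bench import arm
def snap(n):
    s=arm.snapshot(n); return s
def pts(s,view=None):
    "world points for all pixels (HxWx3)"
    f=200/np.tan(np.radians(s['fovy'])/2); d=s['depth']
    v,u=np.mgrid[0:400,0:640]
    c=np.stack([(u-s['cx'])/f*d,-(v-s['cy'])/f*d,-d,np.ones_like(d)],-1)
    M=np.linalg.inv(s['view']) if view is None else view
    return (c@M.T)[...,:3]
E
python3 - <<'E'
from h import *
st=arm.read_state();print(st['ee_pos'],st['ee_rot'],arm.grasp_offset)
for n in ('scene','top'):
    s=snap(n);cv2.imwrite(f'pics/{n}.png',s['pixels']);np.savez(f'{n}.npz',**s)
    print({k:(v if not hasattr(v,'shape') or v.size<20 else v.shape) for k,v in s.items()})
E
```

```text
[ 0.22415529 -0.52880192  0.23035061] [-3.07671441e+00 -6.25019502e-01  3.07583856e-04] 0.0187
{'pixels': (400, 640, 3), 'depth': (400, 640), 'fovy': 48.247091929868375, 'cx': 318.7712578722719, 'cy': 203.54198964674234, 'view': array([[ 0.50653948, -0.86219489,  0.00614209, -0.28637436],
       [ 0.3370391 ,  0.20455722,  0.919     , -0.28626776],
       [-0.79361351, -0.46343966,  0.39420969, -0.63317005],
       [ 0.        ,  0.        ,  0.        ,  1.        ]])}
{'pixels': (400, 640, 3), 'depth': (400, 640), 'fovy': 46.345591252729285, 'cx': 320.83741807411366, 'cy': 194.98056358741596, 'view': array([[ 0.02882445, -0.99903763,  0.03306002, -0.02623611],
       [ 0.98080245,  0.03464869,  0.19190108, -0.54827502],
       [-0.19286188,  0.02689391,  0.98085728, -1.22453932],
       [ 0.        ,  0.        ,  0.        ,  1.        ]])}
```

View pics/scene.png

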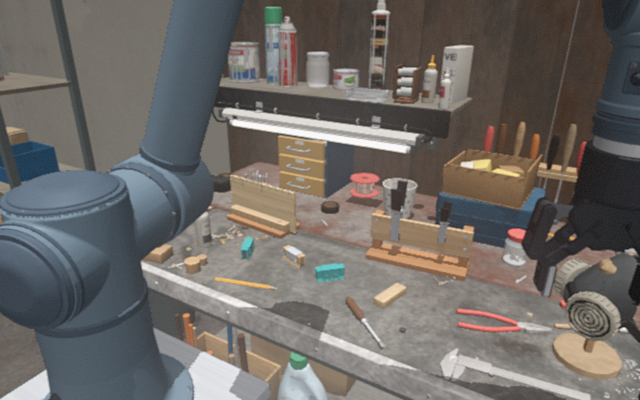

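View pics/top.png

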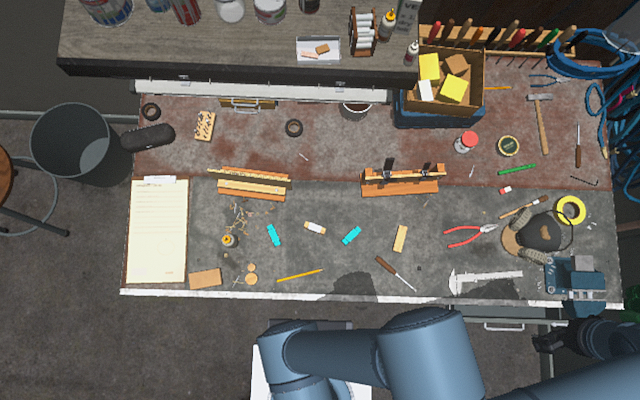

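The scene shows the panel in its block at scene (263,205) / top (252,183), and the rack with two clamps at scene (420,240) / top (402,180). The larger clamp is the left one, at scene (397,205). Saddle candidates in the top view are pale/aluminium at (315,228), turquoise at (273,235) and (351,235), and a plain wood block at (400,238). I choose (315,228). The glue bottle is at top (230,240).

Run:
```python
from h import *
im={}
for n in('scene','top'):
    s=dict(np.load(n+'.npz'));s={k:(v if v.ndim else v.item()) for k,v in s.items()};im[n]=s['pixels'];P=pts(s);np.save(n+'_P.npy',P)
P=np.load('top_P.npy')
def crop(a,x,y,w,h,W,H): return cv2.resize(a[y:y+h,x:x+w],(W,H),interpolation=cv2.INTER_CUBIC)
t=im['top'];c=im['scene']
A=np.vstack([np.hstack([crop(t,205,160,100,50,400,200),crop(t,355,155,100,50,400,200)]),
 np.hstack([crop(t,285,205,60,50,240,200),crop(c,270,235,50,40,250,200),crop(c,370,175,110,71,310,200)]),
 np.hstack([crop(c,220,170,90,60,300,200),crop(t,215,215,60,60,200,200),np.zeros((200,300,3),np.uint8)])])
cv2.imwrite('pics/c1.png',A)
def show(nm,u,v): print(nm,np.round(P[v,u],3))
for q in [('sad',315,228),('sadl',308,225),('sadr',322,231),('bottle',230,240)]: show(*q)
# clusters by height
for nm,(x0,x1,y0,y1),z0,z1 in [('panel top',(200,305,155,212),.105,.125),('slat top',(350,460,150,212),.093,.104),('clamps high',(350,460,150,212),.125,.2),('saddle',(295,335,212,245),.02,.035),('bottle',(215,250,220,260),.03,.14)]:
    for src in ('top','scene'):
        Q=np.load(src+'_P.npy')
        R=P[y0:y1,x0:x1].reshape(-1,3); R=R[(R[:,2]>-.02)]
        lo,hi=R[:,:2].min(0)-.02,R[:,:2].max(0)+.02
        q=(P[y0:y1,x0:x1] if src=='top' else Q).reshape(-1,3)
        m=(q[:,2]>z0)&(q[:,2]<z1)&(q[:,:2]>lo).all(1)&(q[:,:2]<hi).all(1);q=q[m]
        if len(q)<4: print(nm,src,len(q));continue
        r=cv2.minAreaRect(q[:,:2].astype(np.float32)*1000)
        print(nm,src,len(q),np.round(q.mean(0),3),np.round(np.median(q,0),3),np.round(q.min(0),3),np.round(q.max(0),3),'rect',np.round(r[0],1),np.round(r[1],1),round(r[2],1))
```

```text
sad [0.461 0.004 0.028]
sadl [0.468 0.024 0.028]
sadr [ 0.453 -0.016  0.026]
bottle [0.414 0.224 0.093]
panel top top 245 [0.584 0.183 0.113] [0.584 0.18  0.114] [0.572 0.075 0.105] [0.599 0.293 0.119] rect [585.2 184.1] [219.6   7.7] 84.4
panel top scene 250 [0.582 0.177 0.11 ] [0.581 0.174 0.111] [0.569 0.075 0.105] [0.598 0.292 0.115] rect [583.2 183.5] [218.5  10.1] 84.3
slat top top 366 [ 0.608 -0.229  0.099] [ 0.607 -0.229  0.099] [ 0.586 -0.34   0.093] [ 0.64  -0.121  0.104] rect [ 611.  -230.2] [ 39.5 219.6] 5.1
slat top scene 470 [ 0.603 -0.236  0.097] [ 0.602 -0.239  0.097] [ 0.583 -0.34   0.093] [ 0.641 -0.121  0.104] rect [ 609.5 -229.9] [ 42.3 219.2] 5.8
clamps high top 205 [ 0.608 -0.202  0.155] [ 0.615 -0.18   0.151] [ 0.566 -0.288  0.125] [ 0.629 -0.164  0.181] rect [ 603.6 -227.3] [ 61.2 122.1] 6.6
clamps high scene 519 [ 0.596 -0.207  0.151] [ 0.591 -0.185  0.148] [ 0.565 -0.29   0.125] [ 0.628 -0.165  0.177] rect [ 601.5 -227.6] [ 61.8 121.5] 5.2
saddle top 145 [0.464 0.007 0.027] [0.464 0.007 0.028] [ 0.447 -0.024  0.02 ] [0.48  0.035 0.034] rect [464.2   6.7] [59.5 19.6] 71.8
saddle scene 154 [0.46  0.004 0.025] [0.461 0.004 0.026] [ 0.429 -0.071  0.02 ] [0.48  0.036 0.028] rect [455.  -19.3] [113.1  19.9] 72.2
bottle top 179 [0.416 0.229 0.083] [0.415 0.228 0.085] [0.401 0.215 0.03 ] [0.435 0.25  0.123] rect [417.5 232.3] [33.7 33.7] 8.8
bottle scene 310 [0.409 0.222 0.057] [0.407 0.22  0.057] [0.399 0.212 0.03 ] [0.428 0.244 0.086] rect [410.  224.2] [21.7 35.1] 49.0
```

View pics/c1.png

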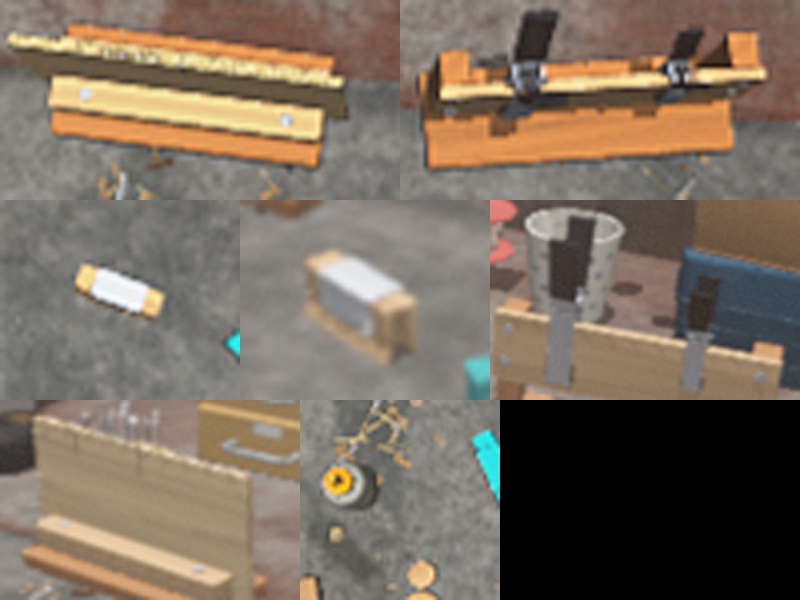

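The close crop confirms the choice: an aluminium strap over pale pads. The pencil ticks lie on the left (+y) half of the panel. Next is one last measurement of the clamp, ticks and shelf.

Run:
```python
from h import *
T=np.load('top_P.npy');S=np.load('scene_P.npy')
print('ticks',S[186,241].round(3),S[193,261].round(3),'beads',T[171,230].round(3),T[173,246].round(3))
im=np.load('scene.npz')['pixels']
# dark pixels on panel face near top edge
m=(S[...,2]>.085)&(S[...,2]<.112)&(abs(S[...,0]-.585)<.03)&(abs(S[...,1]-.184)<.12)
g=cv2.cvtColor(im,cv2.COLOR_BGR2GRAY)
med=np.median(g[m]);q=m&(g<med-25);v,u=np.where(q)
for a,b in list(zip(u,v))[:40]: print((a,b),g[b,a],S[b,a].round(3)[1:],end=' ')
print()
for n,Q in (('top',T),('scene',S)):
    r=Q.reshape(-1,3)
    a=r[(r[:,2]>.125)&(r[:,2]<.19)&(abs(r[:,0]-.6)<.06)&(r[:,1]>-.23)&(r[:,1]<-.13)]
    print(n,'clamp',a.min(0).round(3),a.max(0).round(3),len(a))
    for z0,z1 in((.15,.165),(.165,.18)):
        b=a[(a[:,2]>z0)&(a[:,2]<z1)]
        if len(b): print(z0,b.min(0).round(3),b.max(0).round(3),cv2.minAreaRect((b[:,:2]*1000).astype(np.float32)))
    w=r[(r[:,2]>.15)&(r[:,0]>.62)&(abs(r[:,1])<.35)&(r[:,2]<.7)]
    print('behind',[(round(x,2),w[(w[:,0]>x)&(w[:,0]<=x+.05)][:,2].max(initial=0).round(2)) for x in np.arange(.62,1.1,.05)])
    w=r[(r[:,2]>.2)&(r[:,0]>.62)&(abs(r[:,1])<.35)];print(w[:,0].min() if len(w) else None)
b=T[155:200,355:455].reshape(-1,3);b=b[(b[:,2]>.097)&(b[:,2]<.103)&(b[:,0]<.615)]
print('slat',cv2.minAreaRect((b[:,:2]*1000).astype(np.float32)))
```

```text
ticks [0.588 0.253 0.09 ] [0.581 0.182 0.087] beads [0.592 0.232 0.114] [0.589 0.19  0.114]
(np.int64(230), np.int64(181)) 110 [0.292 0.096] (np.int64(230), np.int64(182)) 114 [0.292 0.093] (np.int64(230), np.int64(183)) 106 [0.296 0.088] (np.int64(230), np.int64(184)) 96 [0.295 0.086] 
top clamp [ 0.566 -0.192  0.127] [ 0.629 -0.164  0.181] 152
0.15 [ 0.573 -0.186  0.151] [ 0.622 -0.165  0.165] ((597.0996704101562, -176.81065368652344), (47.9874267578125, 22.0646915435791), 3.904311180114746)
0.165 [ 0.566 -0.192  0.165] [ 0.629 -0.164  0.179] ((597.8543701171875, -177.8323516845703), (61.14890670776367, 22.592164993286133), 6.714938163757324)
behind [(np.float64(0.62), np.float64(0.18)), (np.float64(0.67), np.float64(0.0)), (np.float64(0.72), np.float64(0.25)), (np.float64(0.77), np.float64(0.39)), (np.float64(0.82), np.float64(0.4)), (np.float64(0.87), np.float64(0.44)), (np.float64(0.92), np.float64(0.39)), (np.float64(0.97), np.float64(0.31)), (np.float64(1.02), np.float64(0.26)), (np.float64(1.07), np.float64(0.0))]
0.748802786748088
scene clamp [ 0.565 -0.193  0.125] [ 0.628 -0.165  0.177] 380
0.15 [ 0.568 -0.193  0.15 ] [ 0.623 -0.166  0.165] ((595.0911865234375, -178.57017517089844), (54.90298843383789, 22.998023986816406), 5.804780006408691)
0.165 [ 0.565 -0.192  0.165] [ 0.628 -0.165  0.177] ((597.018798828125, -178.72532653808594), (61.69970703125, 22.357675552368164), 6.179556369781494)
behind [(np.float64(0.62), np.float64(0.18)), (np.float64(0.67), np.float64(0.0)), (np.float64(0.72), np.float64(0.26)), (np.float64(0.77), np.float64(0.4)), (np.float64(0.82), np.float64(0.4)), (np.float64(0.87), np.float64(0.5)), (np.float64(0.92), np.float64(0.54)), (np.float64(0.97), np.float64(0.55)), (np.float64(1.02), np.float64(0.55)), (np.float64(1.07), np.float64(0.0))]
0.7450481411575247
slat ((600.3851318359375, -228.54977416992188), (215.41749572753906, 28.775249481201172), 89.90785217285156)
```

servo_tool:
  xyz:
    - [2, 5, 1]
    - [5, 9, 2]
    - [8, 13, 2]
    - [10, 17, 2]
    - [12, 21, 2]
    - [13, 26, 2]
    - [14, 30, 2]
    - [15, 33, 2]
  roll: [6, 12, 18, 24, 30, 36, 42, 48.8]
  gripper: [1, 1, 1, 1, 1, 1, 1, 1]

```text
clock: 0.9
ee_pos: [0.3739, -0.1966, 0.251]
ee_rot: [-2.539, -1.848, -0.0]
ft_force: [1.3, -0.5, 0.3]
finger_gap: 1.003
grasp_force: 0.0
```

servo_tool:
  xyz:
    - [1.5, 4, 0]
    - [3, 8, -2]
    - [5, 12, -4]
    - [7, 16, -6]
    - [8.5, 20, -8]
    - [9, 20.6, -9]
    - [9, 20.6, -9]
    - [9, 20.6, -9]
  roll: [0, 0, 0, 0, 0, 0, 0, 0]
  gripper: [1, 1, 1, 1, 1, 1, 1, 1]

```text
clock: 1.7
ee_pos: [0.4639, 0.0059, 0.1614]
ee_rot: [-2.546, -1.841, 0.002]
ft_force: [0.3, -0.3, 1.0]
finger_gap: 0.999
grasp_force: 0.0
```

```bash
cat >> h.py <<'E'
from scipy.spatial.transform import Rotation as Ro
def wrist():
    st=arm.read_state(); s=snap('wrist')
    M=np.eye(4);M[:3,:3]=Ro.from_rotvec(st['ee_rot']).as_matrix();M[:3,3]=st['ee_pos']
    return st,s,pts(s,M@s['tool_from_camera'])
def pose(st): 
    R=Ro.from_rotvec(st['ee_rot']).as_matrix();y=R[:,1]
    return np.r_[st['ee_pos'],np.degrees(np.arctan2(y[1],y[0]))].round(4),R[:,2].round(3)
E
python3 - <<'E'
from h import *
st,s,P=wrist();print(pose(st),st['clock'])
cv2.imwrite('pics/w1.png',s['pixels'])
r=P.reshape(-1,3);a=r[(r[:,2]>.018)&(r[:,2]<.04)&(np.hypot(r[:,0]-.464,r[:,1]-.007)<.045)]
print(len(a),a.mean(0),cv2.minAreaRect((a[:,:2]*1000).astype(np.float32)))
E
```

```text
(array([ 4.63900e-01,  5.90000e-03,  1.61400e-01, -1.82592e+01]), array([-0.001, -0.001, -1.   ])) 1.7
1376 [0.46562392 0.00765735 0.02852783] ((464.96942138671875, 5.833770751953125), (60.918087005615234, 19.047502517700195), 70.33599090576172)
```

View pics/w1.png

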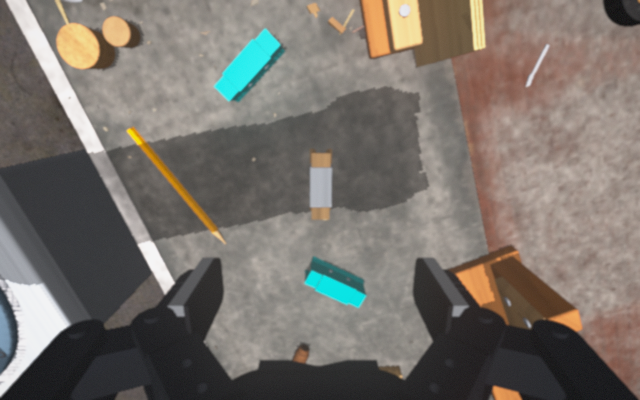

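The wrist view shows the saddle at (320,187), in line with the fingers, and it measures 61 x 19 mm as expected. I go down and grip.

servo_tool:
  xyz:
    - [0, 0, -3]
    - [0.1, 0, -6]
    - [0.1, 0, -9]
    - [0.1, 0, -11.5]
    - [0.1, 0, -13.5]
    - [0.1, 0, -14.6]
    - [0.1, 0, -15.2]
    - [0.1, 0, -15.2]
  roll: [-0.5, -1, -1, -1, -1, -1, -1, -1]
  gripper: [1, 1, 1, 1, 1, 1, 1, 1]

```text
clock: 2.55
ee_pos: [0.4655, 0.0059, 0.0095]
ee_rot: [2.562, 1.817, 0.0]
ft_force: [0.0, -0.2, 0.2]
finger_gap: 1.001
grasp_force: 0.0
```

servo_tool:
  xyz:
    - [0, 0, 0]
    - [0, 0, 0]
    - [0, 0, 0]
    - [0, 0, 0]
    - [0, 0, 0]
    - [0, 0, 0]
    - [0, 0, 0]
    - [0, 0, 0]
  roll: [0, 0, 0, 0, 0, 0, 0, 0]
  gripper: [0, -0.3, -0.5, -0.7, -1, -1, -1, -1]
  grip_force: 30

```text
clock: 3.35
ee_pos: [0.4656, 0.0066, 0.0097]
ee_rot: [2.561, 1.819, 0.001]
ft_force: [-0.6, 0.4, 5.6]
finger_gap: 0.215
grasp_force: 34.8
```

servo_tool:
  xyz:
    - [0, 0, 1]
    - [0, 0, 3]
    - [0, 0, 6]
    - [0, 0, 10]
    - [0, 0, 14]
    - [1, 2, 16]
    - [3, 5, 16]
    - [5, 8, 16]
  roll: [0, 0, 0, 0, 2, 4, 7, 10]
  gripper: [-1, -1, -1, -1, -1, -1, -1, -1]

```text
clock: 4.15
ee_pos: [0.5164, 0.0872, 0.171]
ee_rot: [2.391, 2.035, 0.003]
ft_force: [0.9, -0.3, -1.2]
finger_gap: 0.212
grasp_force: 34.0
```

servo_tool:
  xyz:
    - [2, 3, 0]
    - [4, 6, 0]
    - [6, 10, 0]
    - [7.2, 12.7, 0]
    - [7.2, 12.7, 0]
    - [7.2, 12.7, 0]
  roll: [1, 2, 3, 3.6, 3.6, 3.6]
  gripper: [-1, -1, -1, -1, -1, -1]

```text
clock: 4.75
ee_pos: [0.5869, 0.2137, 0.1689]
ee_rot: [-2.327, -2.111, 0.002]
ft_force: [0.4, 0.7, -0.9]
finger_gap: 0.215
grasp_force: 34.0
```

Run:
```python
from h import *
st,s,P=wrist();print(pose(st),st['clock'],st['finger_gap'],st['grasp_force'],st['ft_force'])
a=s['pixels'];t=snap('top');b=t['pixels']
cv2.imwrite('pics/w2.png',np.hstack([cv2.resize(a,(480,300)),cv2.resize(b[140:240,200:300],(300,300))]))
r=P.reshape(-1,3);q=r[(r[:,2]>.109)&(r[:,2]<.12)&(abs(r[:,0]-.585)<.03)&(abs(r[:,1]-.184)<.13)]
print('panel',len(q),q.min(0),q.max(0),cv2.minAreaRect((q[:,:2]*1000).astype(np.float32)))
for y in np.arange(.08,.3,.02):
    k=q[abs(q[:,1]-y)<.006]
    if len(k):print(round(y,2),len(k),k[:,0].min().round(4),k[:,0].max().round(4),k[:,2].max().round(4))
R=Ro.from_rotvec(st['ee_rot']).as_matrix();L=(r-st['ee_pos'])@R
k=L[(abs(L[:,0])<.045)&(abs(L[:,1])<.02)&(L[:,2]>-.03)&(L[:,2]<.02)];print('saddle in tool',len(k),k.min(0),k.max(0))
```

```text
(array([ 0.5869,  0.2137,  0.1689, -5.5802]), array([-0.001, -0.001, -1.   ])) 4.75 0.21503371373861982 34.03133578598499 [ 0.40563945  0.71043325 -0.8637503 ]
panel 1431 [0.57529567 0.09879363 0.11216032] [0.59918255 0.29365481 0.11745577] ((587.2294921875, 196.04946899414062), (195.75222778320312, 6.123894214630127), 84.55564880371094)
0.1 58 0.5753 0.5812 0.1166
0.12 67 0.5769 0.5826 0.1165
0.22 126 0.5867 0.5926 0.117
0.24 167 0.5885 0.595 0.117
0.26 200 0.5903 0.5968 0.1172
0.28 214 0.5923 0.5986 0.1169
saddle in tool 6925 [-0.03135246 -0.01999509 -0.02999857] [0.03007303 0.01998723 0.0090763 ]
```

View pics/w2.png

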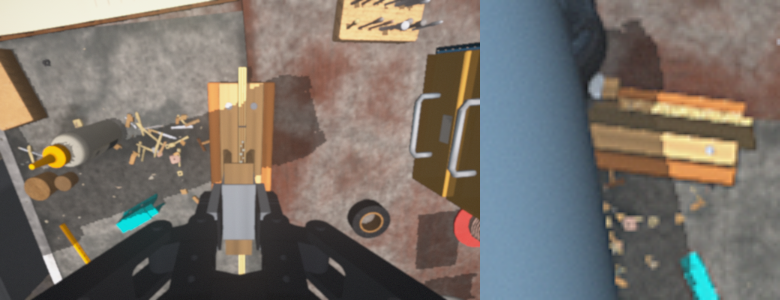

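The wrist view shows the saddle in the fingers at (238,205), with the panel edge running under it near column 241. The mend marks are just above. I check the sideways offset numerically.

Run:
```python
from h import *
st,s,P=wrist()
R=Ro.from_rotvec(st['ee_rot']).as_matrix();L=(P-st['ee_pos'])@R
z=L[...,2];hit=(z<-.0)&(z>-.03)&(abs(L[...,1])<.016)
for x0 in np.arange(-.035,.035,.005):
    k=L[hit&(L[...,0]>x0)&(L[...,0]<x0+.005)]
    if len(k):print(round(x0,3),len(k),k[:,1].min().round(4),k[:,1].max().round(4),np.median(k[:,1]).round(4),np.median(k[:,2]).round(4))
m=(P[...,2]>.111)&(P[...,2]<.12)&(abs(P[...,0]-.59)<.03)
k=L[m];print('panel',np.polyfit(k[:,0],k[:,1],1))
```

```text
-0.035 41 -0.0082 0.007 0.0001 -0.0176
-0.03 303 -0.0086 0.007 -0.0008 -0.0179
-0.025 332 -0.0086 0.0074 -0.0006 -0.0178
-0.02 302 -0.0098 0.0086 -0.0008 -0.0193
-0.015 415 -0.0098 0.0086 -0.0004 -0.0194
-0.01 450 -0.0098 0.0086 -0.0008 -0.0195
-0.005 466 -0.0098 0.0086 -0.0004 -0.0195
0.0 486 -0.0099 0.0086 -0.0008 -0.0195
0.005 489 -0.0098 0.0086 -0.0004 -0.0194
0.01 1307 -0.016 0.0153 0.0 -0.0195
0.015 607 -0.0101 0.0089 -0.0008 -0.0184
0.02 429 -0.0084 0.0071 -0.0004 -0.0179
0.025 642 -0.0086 0.0074 -0.0004 -0.0174
0.03 1 -0.0062 -0.0062 -0.0062 -0.0158
panel [-0.00268999  0.00230503]
```

servo_tool:
  xyz:
    - [0.25, 0, 0]
    - [0.25, 0, -1.5]
    - [0.25, 0, -3]
    - [0.25, 0, -4]
    - [0.25, 0, -4.8]
    - [0.25, 0, -5.5]
    - [0.25, 0, -6.0]
    - [0.25, 0, -6.4]
  roll: [0, 0, 0, 0, 0, 0, 0, 0]
  gripper: [-1, -1, -1, -1, -1, -1, -1, -1]

```text
clock: 5.7
ee_pos: [0.59, 0.2135, 0.1052]
ee_rot: [2.328, 2.109, 0.0]
ft_force: [0.5, 1.1, -0.4]
finger_gap: 0.216
grasp_force: 34.0
```

servo_tool:
  xyz:
    - [0, 0, -0.2]
    - [0, 0, -0.4]
    - [0, 0, -0.6]
    - [0, 0, -0.8]
    - [0, 0, -0.9]
    - [0, 0, -0.9]
  roll: [0, 0, 0, 0, 0, 0]
  gripper: [-1, -1, -1, -1, -1, -1]

```text
clock: 6.3
ee_pos: [0.5902, 0.2136, 0.0989]
ee_rot: [2.327, 2.109, 0.003]
ft_force: [-4.9, -1.0, 11.6]
finger_gap: 0.214
grasp_force: 35.6
```

servo_tool:
  xyz:
    - [0, 0, 0.2]
    - [0, 0, 0.2]
    - [0, 0, 0.2]
    - [0, 0, 0.2]
    - [0, 0, 0.2]
    - [0, 0, 1.5]
    - [0, 0, 4]
    - [0, 0, 7]
  roll: [0, 0, 0, 0, 0, 0, 0, 0]
  gripper: [-1, -0.3, 0, 0.5, 0.5, 0.5, 0.5, 0.5]

```text
clock: 7.1
ee_pos: [0.589, 0.2133, 0.1667]
ee_rot: [-2.327, -2.109, 0.003]
ft_force: [-0.6, -0.7, -0.3]
finger_gap: 0.753
grasp_force: 0.0
```

servo_tool:
  xyz:
    - [0, 0, 4]
    - [0, -2, 7]
    - [0, -5, 9]
    - [0, -8, 9]
    - [0, -8, 9]
  roll: [0, 0, 0, 0, 0]
  gripper: [1, 1, 1, 1, 1]

```text
clock: 7.6
ee_pos: [0.5908, 0.1305, 0.2586]
ee_rot: [2.33, 2.103, 0.003]
ft_force: [-0.8, -0.5, 0.1]
finger_gap: 0.998
grasp_force: 0.0
```

Run:
```python
from h import *
st,s,P=wrist();print(pose(st),st['clock'],st['finger_gap'],st['ft_force'])
c=snap('scene');cv2.imwrite('pics/w3.png',np.hstack([cv2.resize(s['pixels'],(480,300)),cv2.resize(c['pixels'][150:250,210:310],(300,300))]))
q=P[(abs(P[...,0]-.588)<.03)&(abs(P[...,1]-.214)<.045)&(P[...,2]>.1175)&(P[...,2]<.14)]
print('saddle',len(q),np.median(q,0).round(4),cv2.minAreaRect((q[:,:2]*1000).astype(np.float32)))
k=P[(abs(P[...,0]-.588)<.03)&(abs(P[...,1]-.18)<.12)&(abs(P[...,1]-.214)>.04)&(P[...,2]>.112)&(P[...,2]<.1195)]
f=np.polyfit(k[:,1],k[:,0],1);print('panel',f,np.polyval(f,.214),k[:,1].min(),k[:,1].max(),np.median(k[:,2]))
# ticks: gray along face strip
```

```text
(array([ 0.5908,  0.1305,  0.2586, -5.8658]), array([ 0.003, -0.001, -1.   ])) 7.6 0.9979051438688985 [-0.81922027 -0.46668215  0.09642569]
saddle 1004 [0.5892 0.2138 0.1183] ((589.0416870117188, 212.89500427246094), (59.14516067504883, 18.7019100189209), 84.13443756103516)
panel [0.09629723 0.56832863] 0.5889362365203181 0.07472906436736118 0.27826983987796605 0.11522488970701183
```

View pics/w3.png

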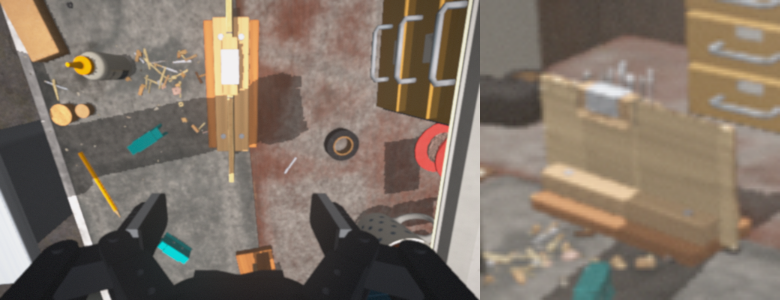

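The saddle is seated at 118 mm and straight, at wrist view (230,67). Now to the large clamp.

servo_tool:
  xyz:
    - [0, -3, 0]
    - [0, -7, 0]
    - [0, -11, 0]
    - [0.2, -15, 0]
    - [0.4, -19, 0]
    - [0.5, -23, 0]
    - [0.6, -27, 0]
    - [0.7, -30.8, 0]
  roll: [1.5, 3, 4.5, 6, 7.5, 9, 10.5, 11.2]
  gripper: [1, 1, 1, 1, 1, 1, 1, 1]

```text
clock: 8.5
ee_pos: [0.597, -0.1748, 0.256]
ee_rot: [-2.108, -2.328, -0.0]
ft_force: [-0.3, 0.2, -0.4]
finger_gap: 1.0
grasp_force: 0.0
```

servo_tool:
  xyz:
    - [0, 0, 0]
    - [0, 0, 0]
    - [0, 0, 0]
  roll: [0, 0, 0]
  gripper: [1, 1, 1]

```text
clock: 8.8
ee_pos: [0.597, -0.1728, 0.2561]
ee_rot: [-2.108, -2.328, -0.001]
ft_force: [0.6, 0.4, 0.1]
finger_gap: 1.004
grasp_force: 0.0
```

Run:
```python
from h import *
st,s,P=wrist();print(pose(st),st['clock'])
cv2.imwrite('pics/w4.png',s['pixels'])
q=P[(abs(P[...,0]-.598)<.05)&(abs(P[...,1]+.178)<.03)&(P[...,2]>.13)&(P[...,2]<.19)]
print('clamp',len(q),q.min(0),q.max(0),cv2.minAreaRect((q[:,:2]*1000).astype(np.float32)))
q=q[q[:,2]>.165];print('ends',len(q),q.min(0),q.max(0),cv2.minAreaRect((q[:,:2]*1000).astype(np.float32)))
k=P[(P[...,2]>.095)&(P[...,2]<.104)&(P[...,1]<-.11)&(P[...,1]>-.35)&(P[...,0]>.55)&(P[...,0]<.65)]
for y in np.arange(-.33,-.12,.02):
    j=k[abs(k[:,1]-y)<.005]
    if len(j):print(round(y,2),len(j),j[:,0].min().round(4),j[:,0].max().round(4))
```

```text
(array([ 0.597 , -0.1728,  0.2561,  5.6627]), array([-0.   ,  0.001, -1.   ])) 8.8
clamp 1835 [ 0.56770783 -0.1930962   0.13006978] [ 0.63023652 -0.16493087  0.18023036] ((598.9078979492188, -178.8487091064453), (61.67397689819336, 22.753870010375977), 5.8314104080200195)
ends 921 [ 0.56770783 -0.1930962   0.16513231] [ 0.63023652 -0.16493087  0.18023036] ((598.9110107421875, -178.87918090820312), (61.67397689819336, 22.692604064941406), 5.8314104080200195)
-0.33 229 0.6097 0.6424
-0.31 62 0.6077 0.6161
-0.29 4 0.6077 0.6141
-0.27 98 0.5973 0.6199
-0.25 69 0.6019 0.6099
-0.23 73 0.6 0.6077
-0.21 79 0.5979 0.6056
-0.19 7 0.5912 0.6083
-0.17 52 0.5868 0.6092
-0.15 95 0.592 0.6003
-0.13 391 0.59 0.622
```

View pics/w4.png

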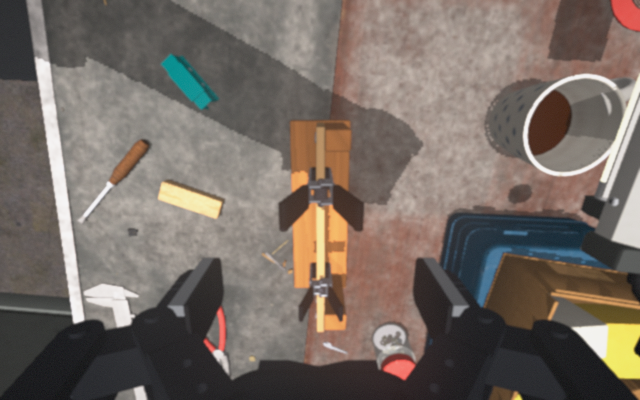

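The wrist view shows the large clamp at (321,190) between the open fingers, and the small one below it at (321,288). I shift +2 mm in x and -6 mm in y, then go down.

servo_tool:
  xyz:
    - [0.2, -0.6, 0]
    - [0.2, -0.6, -2]
    - [0.2, -0.6, -4]
    - [0.2, -0.6, -6]
    - [0.2, -0.6, -8]
    - [0.2, -0.6, -9.5]
    - [0.2, -0.6, -10.7]
    - [0.2, -0.6, -10.7]
  roll: [0, 0, 0, 0, 0, 0, 0, 0]
  gripper: [1, 1, 1, 1, 1, 1, 1, 1]

```text
clock: 9.65
ee_pos: [0.5978, -0.1796, 0.1475]
ee_rot: [-2.108, -2.325, 0.002]
ft_force: [0.4, 0.3, -1.0]
finger_gap: 1.0
grasp_force: 0.0
```

servo_tool:
  xyz:
    - [0, 0, 0]
    - [0, 0, 0]
    - [0, 0, 0]
    - [0, 0, 0]
    - [0, 0, 0]
    - [0, 0, 0]
    - [0, 0, 0]
    - [0, 0, 0]
  roll: [0, 0, 0, 0, 0, 0, 0, 0]
  gripper: [0.6, 0.4, 0.2, 0.0, -0.2, -0.4, -0.4, -0.4]
  grip_force: 35

```text
clock: 10.45
ee_pos: [0.601, -0.1823, 0.1552]
ee_rot: [2.105, 2.32, 0.002]
ft_force: [-5.3, -0.2, 19.9]
finger_gap: 0.308
grasp_force: 27.2
```

servo_tool:
  xyz:
    - [0, 0, 0.3]
    - [0, 0, 0.6]
    - [0, 0, 0.8]
    - [0, 0, 0.8]
    - [0, 0, 0.8]
  roll: [0, 0, 0, 0, 0]
  gripper: [-0.5, -0.8, -1, -1, -1]

```text
clock: 10.95
ee_pos: [0.5986, -0.1803, 0.1568]
ee_rot: [-2.11, -2.326, 0.0]
ft_force: [-0.4, -0.3, -1.2]
finger_gap: 0.299
grasp_force: 33.7
```

Run:
```python
from h import *
st,s,P=wrist();print(pose(st),st['clock'],st['finger_gap'],st['grasp_force'],st['ft_force'])
c=snap('scene');cv2.imwrite('pics/w5.png',np.hstack([cv2.resize(s['pixels'],(480,300)),cv2.resize(c['pixels'][160:280,360:480],(300,300))]))
```

```text
(array([ 0.5986, -0.1803,  0.1568,  5.5694]), array([-0.001,  0.   , -1.   ])) 10.95 0.29934839677442093 33.715919946553186 [-0.39822358 -0.34719922 -1.20039244]
```

View pics/w5.png

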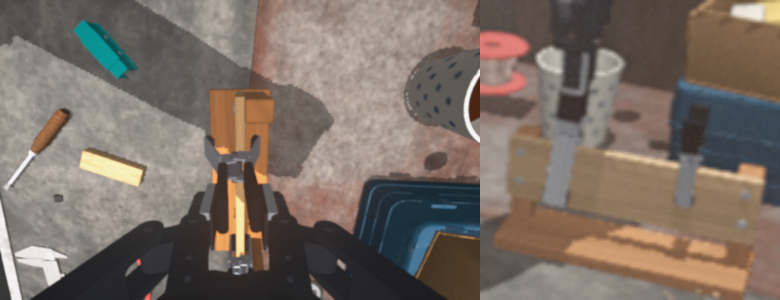

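The view shows the handles squeezed parallel at (238,200) with the jaws clear on both sides of the slat. I lift straight up.

servo_tool:
  xyz:
    - [0, 0, 0.5]
    - [0, 0, 1.2]
    - [0, 0, 2.2]
    - [0, 0, 3.4]
    - [0, 0, 4.6]
    - [0, 0, 6]
    - [0, 0, 7.5]
    - [0, 0, 9]
  roll: [0, 0, 0, 0, 0, 0, 0, 0]
  gripper: [-1, -1, -1, -1, -1, -1, -1, -1]

```text
clock: 11.85
ee_pos: [0.599, -0.1806, 0.2491]
ee_rot: [2.11, 2.326, 0.001]
ft_force: [-0.4, -0.4, -1.4]
finger_gap: 0.295
grasp_force: 35.0
```

servo_tool:
  xyz:
    - [0, 0, 1.5]
    - [0, 0, 3]
    - [0, 0, 3]
    - [0, 0, 3]
    - [0, 0, 3]
  roll: [0, 0, 0, 0, 0]
  gripper: [-1, -1, -1, -1, -1]

```text
clock: 12.35
ee_pos: [0.5986, -0.1803, 0.2766]
ee_rot: [-2.11, -2.326, 0.0]
ft_force: [0.3, -0.8, -0.6]
finger_gap: 0.294
grasp_force: 35.0
```

Run:
```python
from h import *
st,s,P=wrist();print(pose(st),st['clock'],st['finger_gap'],st['grasp_force'],st['ft_force'])
c=snap('scene');cv2.imwrite('pics/w6.png',np.hstack([cv2.resize(s['pixels'],(480,300)),cv2.resize(c['pixels'][110:230,340:460],(300,300))]))
for n,Q in(('w',P),('s',pts(c))):
    q=Q[(abs(Q[...,0]-.5986)<.05)&(abs(Q[...,1]+.18)<.02)&(Q[...,2]<.29)&(Q[...,2]>.15)]
    for z in np.arange(.15,.29,.01):
        j=q[(q[:,2]>z)&(q[:,2]<=z+.01)]
        if len(j)>2:print(n,round(z,2),len(j),j.min(0).round(4),j.max(0).round(4))
```

```text
(array([ 0.5986, -0.1803,  0.2766,  5.5617]), array([-0.001,  0.   , -1.   ])) 12.35 0.2942676523061461 35.0104196369648 [ 0.34254673 -0.76324985 -0.56650529]
w 0.17 82 [ 0.5641 -0.1876  0.1741] [ 0.6227 -0.1625  0.18  ]
w 0.18 266 [ 0.5654 -0.1883  0.18  ] [ 0.6216 -0.1628  0.19  ]
w 0.19 178 [ 0.5686 -0.188   0.1901] [ 0.6191 -0.1638  0.1999]
w 0.2 182 [ 0.5718 -0.1882  0.2001] [ 0.6163 -0.1642  0.21  ]
w 0.21 193 [ 0.575  -0.1879  0.21  ] [ 0.6142 -0.1651  0.2199]
w 0.22 275 [ 0.5784 -0.1877  0.22  ] [ 0.6108 -0.1652  0.2299]
w 0.23 791 [ 0.5812 -0.1902  0.23  ] [ 0.6078 -0.164   0.24  ]
w 0.24 193 [ 0.5831 -0.1864  0.24  ] [ 0.608  -0.1655  0.25  ]
w 0.25 223 [ 0.5825 -0.1855  0.25  ] [ 0.6083 -0.1653  0.26  ]
w 0.26 260 [ 0.583  -0.1861  0.26  ] [ 0.6086 -0.1655  0.27  ]
w 0.27 309 [ 0.58   -0.1863  0.27  ] [ 0.6089 -0.1656  0.2799]
w 0.28 804 [ 0.5714 -0.1865  0.28  ] [ 0.6234 -0.1657  0.29  ]
s 0.17 53 [ 0.5616 -0.189   0.172 ] [ 0.6162 -0.1671  0.1799]
s 0.18 78 [ 0.5632 -0.1888  0.1801] [ 0.6175 -0.1667  0.19  ]
s 0.19 62 [ 0.5663 -0.1883  0.1902] [ 0.616  -0.1679  0.2   ]
s 0.2 65 [ 0.5691 -0.1882  0.2001] [ 0.6138 -0.1685  0.2099]
s 0.21 61 [ 0.574  -0.1871  0.2102] [ 0.6109 -0.1677  0.2199]
s 0.22 58 [ 0.5763 -0.1877  0.22  ] [ 0.6071 -0.1677  0.23  ]
s 0.23 59 [ 0.5797 -0.1899  0.23  ] [ 0.6044 -0.1684  0.2398]
s 0.24 54 [ 0.5797 -0.1895  0.2401] [ 0.6054 -0.1682  0.2499]
s 0.25 64 [ 0.5797 -0.1889  0.2502] [ 0.6059 -0.167   0.2599]
s 0.26 61 [ 0.5791 -0.1895  0.2601] [ 0.6087 -0.1682  0.2697]
s 0.27 57 [ 0.5743 -0.1913  0.27  ] [ 0.6138 -0.1664  0.2797]
s 0.28 67 [ 0.5679 -0.1923  0.2803] [ 0.6186 -0.1714  0.29  ]
```

View pics/w6.png

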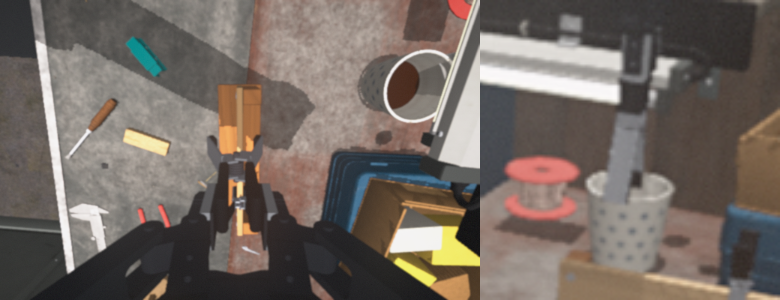

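The clamp is off the rack, held wide open with its jaws at (211,150) and (262,150). Jaw tips are at z≈0.174, which clears the saddle. I carry it over the mend.

servo_tool:
  xyz:
    - [0, 1, 0]
    - [0, 3, 0]
    - [0, 6, 0]
    - [0, 9, 0]
    - [0, 12, 0]
    - [0, 15, 0]
    - [0, 18, 0]
    - [0, 21, 0]
  roll: [0, -1, -2, -3, -4, -5, -6, -7]
  gripper: [-1, -1, -1, -1, -1, -1, -1, -1]

```text
clock: 13.25
ee_pos: [0.5983, 0.0315, 0.277]
ee_rot: [-2.249, -2.193, 0.0]
ft_force: [0.8, -0.1, -0.6]
finger_gap: 0.296
grasp_force: 35.0
```

servo_tool:
  xyz:
    - [-0.1, 3, 0]
    - [-0.2, 6, 0]
    - [-0.3, 9, 0]
    - [-0.4, 12, 0]
    - [-0.6, 15, 0]
    - [-0.6, 17.5, 0]
    - [-0.6, 18.6, 0]
    - [-0.6, 18.6, 0]
  roll: [-1, -2, -3, -4, -4.2, -4.2, -4.2, -4.2]
  gripper: [-1, -1, -1, -1, -1, -1, -1, -1]

```text
clock: 14.05
ee_pos: [0.5923, 0.217, 0.2769]
ee_rot: [-2.325, -2.112, 0.001]
ft_force: [0.7, -0.5, -1.8]
finger_gap: 0.29
grasp_force: 35.0
```

servo_tool:
  xyz:
    - [0, 0, 0]
    - [0, 0, 0]
  roll: [0, 0]
  gripper: [-1, -1]

```text
clock: 14.25
ee_pos: [0.593, 0.2143, 0.2773]
ee_rot: [2.329, 2.108, -0.001]
ft_force: [0.2, 1.1, -1.3]
finger_gap: 0.296
grasp_force: 35.0
```

```bash
cat > m.py <<'E'
from h import *
st,s,P=wrist();print(pose(st),st['clock'],st['finger_gap'],st['grasp_force'],st['ft_force'])
R=Ro.from_rotvec(st['ee_rot']).as_matrix();L=(P-st['ee_pos'])@R
q=L[(abs(L[...,0])<.02)&(abs(L[...,1])<.05)&(L[...,2]>.0)&(L[...,2]<.108)]
for z in np.arange(.01,.108,.01):
    j=q[(q[:,2]>z)&(q[:,2]<=z+.01)]
    if len(j)>2:print('clamp',round(z,2),len(j),j.min(0).round(4),j.max(0).round(4),'mid y',((j[:,1].min()+j[:,1].max())/2).round(4))
m=(P[...,2]>.111)&(P[...,2]<.1215)&(abs(P[...,0]-.589)<.03)&(abs(P[...,1]-.184)<.12)
k=L[m]
for x in np.arange(-.09,.15,.02):
    j=k[abs(k[:,0]-x)<.005]
    if len(j)>3: print('panel/saddle',round(x,2),len(j),j[:,1].min().round(4),j[:,1].max().round(4))
w=P[m&(P[...,2]>.1172)];print('saddle',len(w),w.min(0),w.max(0))
E
python3 m.py
```

```text
(array([ 0.593 ,  0.2143,  0.2773, -5.722 ]), array([-0., -0., -1.])) 14.25 0.2956166761774328 35.0385582447052 [ 0.20485562  1.12740307 -1.31548446]
clamp 0.01 253 [-0.0063 -0.0147  0.01  ] [0.0141 0.0109 0.02  ] mid y -0.0019
clamp 0.02 162 [-0.0055 -0.015   0.02  ] [0.0142 0.0109 0.03  ] mid y -0.002
clamp 0.03 639 [-0.007  -0.0134  0.0302] [0.0161 0.0083 0.04  ] mid y -0.0025
clamp 0.04 424 [-0.0097 -0.0173  0.04  ] [0.0165 0.0108 0.05  ] mid y -0.0032
clamp 0.05 252 [-0.0061 -0.0207  0.05  ] [0.014  0.0135 0.06  ] mid y -0.0036
clamp 0.06 189 [-0.0058 -0.0237  0.0601] [0.0143 0.0162 0.0699] mid y -0.0037
clamp 0.07 173 [-0.006  -0.027   0.0701] [0.0144 0.0188 0.08  ] mid y -0.0041
clamp 0.08 264 [-0.0053 -0.0301  0.08  ] [0.0157 0.0213 0.09  ] mid y -0.0044
clamp 0.09 193 [-0.005  -0.0335  0.09  ] [0.0162 0.0237 0.1   ] mid y -0.0049
clamp 0.1 15 [-0.0051 -0.0265  0.1001] [0.0161 0.0243 0.1026] mid y -0.0011
panel/saddle -0.09 50 -0.0066 -0.0014
panel/saddle -0.07 47 -0.0065 -0.0014
panel/saddle -0.01 196 -0.0129 0.0054
panel/saddle 0.01 212 -0.0127 0.0052
panel/saddle 0.03 130 -0.0116 0.0042
panel/saddle 0.05 82 -0.0069 -0.0014
panel/saddle 0.07 74 -0.0067 -0.0014
saddle 740 [0.57855392 0.11794701 0.11721023] [0.59979632 0.28927478 0.12037803]
```

The jaws' mid-line is within 1 mm of the saddle's. I lower slowly.

servo_tool:
  xyz:
    - [0, 0, -0.8]
    - [0, 0, -1.8]
    - [0, 0, -2.8]
    - [0, 0, -3.8]
    - [0, 0, -4.6]
    - [0, 0, -5.2]
    - [0, 0, -5.6]
    - [0, 0, -5.6]
  roll: [0, 0, 0, 0, 0, 0, 0, 0]
  gripper: [-1, -1, -1, -1, -1, -1, -1, -1]

```text
clock: 15.1
ee_pos: [0.5925, 0.2155, 0.2207]
ee_rot: [-2.328, -2.109, 0.001]
ft_force: [-0.4, 0.0, -1.2]
finger_gap: 0.293
grasp_force: 35.0
```

```bash
python3 m.py
```

```text
(array([ 0.5925,  0.2155,  0.2207, -5.631 ]), array([-0.001, -0.   , -1.   ])) 15.1 0.2927314271407449 35.03746122121811 [-0.35538169  0.03561673 -1.21158715]
clamp 0.01 241 [-0.006  -0.0147  0.0101] [0.0143 0.011  0.0198] mid y -0.0019
clamp 0.02 177 [-0.0061 -0.0149  0.02  ] [0.0144 0.0109 0.0299] mid y -0.002
clamp 0.03 637 [-0.0069 -0.0134  0.0302] [0.0155 0.0083 0.04  ] mid y -0.0025
clamp 0.04 427 [-0.0101 -0.0174  0.04  ] [0.0166 0.0108 0.05  ] mid y -0.0033
clamp 0.05 250 [-0.006  -0.0206  0.05  ] [0.014  0.0134 0.0599] mid y -0.0036
clamp 0.06 197 [-0.0056 -0.0238  0.06  ] [0.0145 0.0163 0.0699] mid y -0.0038
clamp 0.07 166 [-0.006  -0.027   0.0701] [0.0145 0.0187 0.0799] mid y -0.0041
clamp 0.08 263 [-0.0053 -0.0303  0.0801] [0.0157 0.0213 0.0899] mid y -0.0045
clamp 0.09 200 [-0.0052 -0.0334  0.09  ] [0.016  0.0237 0.1   ] mid y -0.0049
clamp 0.1 717 [-0.0188 -0.0303  0.1   ] [0.02   0.0242 0.1064] mid y -0.0031
panel/saddle -0.09 66 -0.0056 -0.0003
panel/saddle -0.07 70 -0.0055 -0.0003
panel/saddle -0.05 74 -0.0062 -0.0004
panel/saddle -0.01 6 -0.0075 0.0239
panel/saddle 0.01 330 -0.0334 0.0242
panel/saddle 0.03 149 -0.0104 0.005
panel/saddle 0.05 107 -0.0065 -0.0012
panel/saddle 0.07 111 -0.0063 -0.0012
saddle 663 [0.56003637 0.19478509 0.11720025] [0.61790058 0.28527558 0.12141971]
```

servo_tool:
  xyz:
    - [0.1, 0, -0.3]
    - [0.15, 0, -0.8]
    - [0.15, 0, -1.4]
    - [0.15, 0, -2.0]
    - [0.15, 0, -2.5]
    - [0.15, 0, -2.9]
    - [0.15, 0, -3.2]
    - [0.15, 0, -3.2]
  roll: [0, 0, 0, 0, 0, 0, 0, 0]
  gripper: [-1, -1, -1, -1, -1, -1, -1, -1]

```text
clock: 15.95
ee_pos: [0.594, 0.2154, 0.1887]
ee_rot: [-2.328, -2.109, 0.001]
ft_force: [0.3, 0.2, -1.1]
finger_gap: 0.298
grasp_force: 35.0
```

servo_tool:
  xyz:
    - [0, 0, 0]
    - [0, 0, 0]
    - [0, 0, 0]
    - [0, 0, 0]
    - [0, 0, 0]
  roll: [0, 0, 0, 0, 0]
  gripper: [-1, -1, -1, -1, -1]

```text
clock: 16.45
ee_pos: [0.5944, 0.2156, 0.1895]
ee_rot: [2.328, 2.109, 0.0]
ft_force: [0.6, 0.2, -1.0]
finger_gap: 0.299
grasp_force: 35.0
```

```bash
python3 m.py
python3 - <<'E'
from h import *
st,s,P=wrist();c=snap('scene')['pixels']
cv2.imwrite('pics/w7.png',np.hstack([cv2.resize(s['pixels'],(480,300)),cv2.resize(c[120:240,200:320],(300,300))]))
E
```

```text
(array([ 0.5944,  0.2156,  0.1895, -5.6346]), array([ 0.,  0., -1.])) 16.45 0.29919350409004375 35.0368657708168 [ 0.58236879  0.18452003 -1.02264196]
clamp 0.01 239 [-0.006  -0.0147  0.0101] [0.0142 0.011  0.0199] mid y -0.0018
clamp 0.02 169 [-0.006 -0.015  0.02 ] [0.0143 0.0109 0.0298] mid y -0.002
clamp 0.03 633 [-0.0069 -0.0133  0.0301] [0.0155 0.0083 0.04  ] mid y -0.0025
clamp 0.04 429 [-0.0097 -0.0173  0.04  ] [0.0165 0.0108 0.0499] mid y -0.0033
clamp 0.05 251 [-0.006  -0.0207  0.05  ] [0.0141 0.0139 0.06  ] mid y -0.0034
clamp 0.06 203 [-0.0058 -0.0238  0.06  ] [0.0153 0.0162 0.07  ] mid y -0.0038
clamp 0.07 675 [-0.011  -0.0272  0.07  ] [0.02   0.0187 0.0799] mid y -0.0043
clamp 0.08 268 [-0.0056 -0.0303  0.08  ] [0.0158 0.0213 0.09  ] mid y -0.0045
clamp 0.09 224 [-0.0054 -0.0334  0.09  ] [0.0193 0.0238 0.0999] mid y -0.0048
clamp 0.1 15 [-0.0051 -0.0318  0.1   ] [0.0158 0.0243 0.1029] mid y -0.0038
panel/saddle -0.09 73 -0.0074 -0.0027
panel/saddle -0.07 91 -0.0081 -0.0026
panel/saddle -0.05 97 -0.0079 -0.0026
panel/saddle -0.03 194 -0.0099 0.0025
panel/saddle -0.01 11 -0.0253 0.0163
panel/saddle 0.01 430 -0.0265 0.018
panel/saddle 0.03 206 -0.0126 0.003
panel/saddle 0.05 144 -0.0084 -0.0024
panel/saddle 0.07 142 -0.0082 -0.003
saddle 576 [0.56990656 0.13065726 0.1172022 ] [0.61228564 0.26901588 0.12145781]
```

View pics/w7.png

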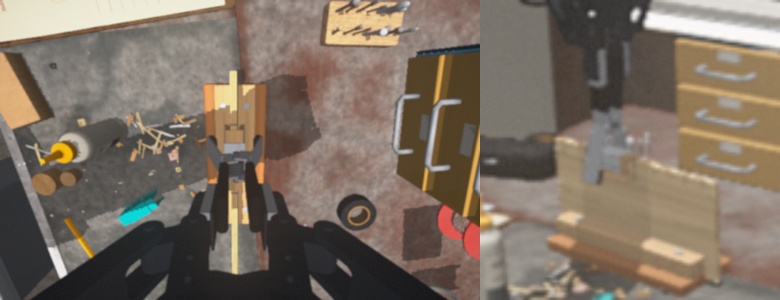

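The clamp stands astride the saddle at wrist view (238,155), jaws centred within 0.5 mm and their edges about 28 mm below the panel edge. There is no contact force and the bottle is upright.

```bash
python3 -c "
from bench import arm
print(arm.hand_in())"
```

```text
the job is handed in; nothing more can be done
None
```

I handed the job in: the saddle is seated on the mend and let go, and the larger clamp is held wide open astride it, touching nothing as far as I could measure; no verdict was returned.

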